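Reload the sprung shaker rack

TASK

Reload the sprung shaker rack in the sink: draw its follower back by the post until the catch holds it by itself, feeling for the click and not hauling it hard against the buffer just behind; then stand both steel shakers upright in the track between the front stop and the follower, in either order. Finally press the catch's thumb tab so that the follower runs forward and closes on the shakers, pushing them up to the front stop, and leave the other things in the sink where they are.

Things in the scene. Friction and masses are not known exactly. Their poses are not given: they have to be found in the camera images.
- rack: Open steel feed track, 223 mm long, 68 wide, fixed in the sink. Origin: mid-width under it on the sink floor (z = 0); its y axis runs along the track from the front stop (inner face at y = -100 mm, 60 high) to the catch (y = +87), z up. Channel centred on x = 0: 48 mm wide inside, floor at 4 mm, side walls to 32 mm with flared lips to 38 mm that guide a shaker in.
- track_front (a point): Point at the foot of the front stop's inner face, mid-channel, on the channel floor (rack x 0, y -100 mm, z 4 mm). The two shakers' centres finally stand about 22 mm and 66 mm from here along the track; the drawn-back follower leaves at least 98 mm.
- follower: Black plastic block, 45 mm wide, 18 long, 58 high, sliding along rack +y against spring and damper (4 N fully forward, 8 N drawn back, plus 3.5 N per 0.1 m/s; riding up the catch's tooth adds 1 to 3 N). Origin: under its front face at sink floor level; axes as the rack. As found its front face touches the front stop. A tail with a cross pin runs out behind it to the catch.
- follower_post (a point): Centre of the follower's grip post to hold, a square upright post 18 mm (across the track) by 16 mm (along it), reaching from 55 to 97 mm above the sink floor; this point is at 78 mm, 9 mm behind the follower's front face.
- follower_face (a point): Mid-point of the follower's front face, 32 mm above the sink floor.
- catch_lever: Steel see-saw catch; origin on its pivot, 30 mm up at rack y = +87 mm; only tilts. A clip on its front arm, set differently each time and not measured, drops its tooth before the follower's pin: it then holds the follower with its face 98 to 125 mm from the front stop. Draw 1 mm past that; 2.5 mm past, a rubber buffer (9 N per mm) stops the pin. Over 24 N on buffer or tooth bends it.
- catch_tab (a point): Top centre of the lever's thumb tab (28 mm across the track, 24 mm along it), 26 mm behind the pivot, 45 mm above the sink floor. Pressing it straight down 9 mm (4 N at first, up to 11 N; its travel ends at 13 mm) lifts the tooth and lets the follower go; it springs back.
- shaker_a_center (a point): Centre of one cylindrical steel-and-glass shaker, 44 mm in diameter, 89 mm high, standing upright; this point is 44.5 mm above its foot on its axis.
- shaker_b_center (a point): Centre of the other shaker, of the same shape and size (which of the two is where varies).
- spoon_rest: Small boat-shaped spoon rest, 38 x 68 x 16 mm, on the sink floor; origin at its underside centre. To be left alone.
- cork_stopper: Cork stopper, 26 mm across, 31 mm high; origin at its foot. To be left alone.
- flask: Small conical glass flask, 69 mm across, 105 mm high; origin at its foot. To be left alone.
- bulb_jar: Little round glass bottle lying down, 65 x 86 x 62 mm; origin at its underside centre. To be left alone.

How it is judged:
On the way, in this order (a step that is already met when the one before it is completed fails the run):
1. the catch holds the follower back, at least 95 mm from the front stop, with nothing of the robot touching it (y of follower_face in the frame of track_front above 0.095 m and contact force between each of the arm, the fingers and follower below 0.2 N), for 0.3 s.
2. both shakers stand in the track, let go, while the catch still holds the follower back (y of follower_face in the frame of track_front above 0.095 m and z of each of shaker_a_center, shaker_b_center in the frame of track_front below 0.05 m and x of shaker_a_center in the frame of track_front between -0.005 and 0.005 m and x of shaker_b_center in the frame of track_front between -0.005 and 0.005 m and contact force between the fingers and shaker_a below 0.2 N and contact force between the fingers and shaker_b below 0.2 N and y of shaker_a_center in the frame of track_front between 0.015 and 0.105 m and y of shaker_b_center in the frame of track_front between 0.015 and 0.105 m), for 0.2 s.
At the end, for the whole second after the job is handed in: Both shakers upright (6 degrees) on the track floor, within 5 mm of its centre line, one at the front stop (centre within 26 mm of it), the other behind it (60 to 71 mm); the follower released and closed on them (face 82 to 92 mm from the stop); all at rest (y of follower_face in the frame of track_front between 0.082 and 0.092 m and angle between each of shaker_a_center, shaker_b_center's own z axis and vertical below 0.1 rad and z of each of shaker_a_center, shaker_b_center in the frame of track_front below 0.05 m and x of shaker_a_center in the frame of track_front between -0.005 and 0.005 m and x of shaker_b_center in the frame of track_front between -0.005 and 0.005 m and ((horizontal distance between shaker_a_center and track_front below 0.026 m and horizontal distance between shaker_b_center and track_front below 0.071 m and y of shaker_b_center in the frame of track_front above 0.06 m) or (horizontal distance between shaker_b_center and track_front below 0.026 m and horizontal distance between shaker_a_center and track_front below 0.071 m and y of shaker_a_center in the frame of track_front above 0.06 m)) and linear speed of follower below 0.005 m/s and linear speed of each of shaker_a, shaker_b below 0.01 m/s); the robot touches nothing.
It fails at once if the follower is hauled against the catch's tooth or buffer with more than 24 N (contact force between follower and catch_lever above 24 N).
It fails at once if a shaker is tipped over (more than 40 degrees) (angle between any of shaker_a_center, shaker_b_center's own z axis and vertical above 0.7 rad).
It fails at once if one of the other things in the sink is shifted by more than 30 mm (distance of any of spoon_rest, cork_stopper, flask, bulb_jar from where it was at the start of the episode above 0.03 m).
It also fails if it takes over 64 s, if anything falls off the work surface, if the arm or the gripper's body presses on something with over 40 N, if the wrist force passes 120 N, or if a joint passes its speed limit or range.

ROBOT

A 6-joint arm with a two-finger parallel gripper is mounted at the origin on a cart in front of the work surface, level with it; the furniture and walls round the work are solid. World frame = base frame: x ahead of the robot, y to its left, z up, the work surface at z = 0. Lengths are in m, angles in rad, forces in N, time in s.
With the tool pointing down it reaches from about 0.375 to 0.825 m from the base axis. Payload 5.5 kg.
Tool frame: the origin (TCP) lies at the very end of the fingers, on their centre line; the grasp point (between the pads) lies 19 mm behind it; z points along the fingers, y is the line along which they close (so a half turn about z gives the same grasp; the last joint's range is limited). The gripper opens to 85 mm and grips with 20 to 120 N. Pads are 22 mm wide; open, the fingers measure 114 mm over their backs; the gripper's body (76 mm by 85 mm) begins 54 mm behind the grasp point. The pads swing forward as they close: fully open they stand 13 mm farther back than shut.
Start: joints at [-1.137, 0.314, -0.047, 1.21, 0, 1.571], TCP at [0.252, -0.544, 0.231] pointing down, gripper open.
Joint ranges: [-2.67, 2.67], [-0.69, 1.73], [-1.03, 1.25], [-2.08, 2.16], [-1.42, 1.45], [-3.14, 3.14]. Speed limits (rad/s): [2.39, 2.39, 3.01, 3.14, 3.14, 3.14].

INTERFACE

Orientations are given as a unit quaternion [w, x, y, z].
In Python, from bench import r, eyes gives the robot as it stands.
- The arm moves only by the tool apply_moves, never from a script. Its argument "motion" is a list of rows, each a list of 6 numbers: the shift along the tool's x, y, z scaled (see below), then the turn, a rotation vector about the tool's x, y, z scaled (see below). A call has 1 to 20 rows; each row shifts and turns the commanded pose from where the row before left it, along the tool's axes as they then stand; what a row does not reach is not made up. The controller multiplies each number of a shift by 2 cm and each number of a turn by 4 degrees. A row lasts 1/12 s, in which the tool goes at most 41.7 mm and 7.16 degrees, less where a joint would pass 70% of its speed; a pose out of reach is approached as far as the arm can. A call with a number of a shift or a turn outside -1 to 1 is refused whole. A call with a gripper value outside its range is refused whole. "fingers" is the gripper's target within -1 to 1 (fully open at 1, half-way at 0, shut at -1), set as the call begins (left out, the last holds). The fingers move at their own pace and stop on an object; "newtons" is the grip in N (left out, the last holds). Time passes only in rows, so rows that do not move let the fingers close. It gives the time, the measured TCP pose, the force, the opening and the grip force at its end, in the units of the state.
- r.read_state(): the state, without advancing time (a new reading comes with each control period).
- eyes.get_image(name): name is "scene" or "top" or "wrist"; returns a dict with "color" (420x560x3 uint8, blue, green, red), "mtx" (3x3 intrinsics, pixels), "k1" (the pictures are not rectified: a ray, as slopes to the right and down, at radius r is drawn at 1 + k1 r^2 times it, then the intrinsics apply), "extrinsics" (4x4, takes a point from camera to world coordinates); the wrist camera has in their place "hand_eye" (4x4, takes a point from camera to tool coordinates, whose origin is the TCP and whose axes are the flange's). Camera axes: x right, y down, z forward; pixel columns grow to the right and rows downward; lengths in m; the calibration is good to about 2 mm. A picture is of the moment at which its call begins: read the wrist's pose just before it. There is no depth.
- r.finish_job(): hands the job in; it is judged then, once.
The state is a dict: "time_s": time; "joint_pos": joint angles; "joint_vel": joint speeds; "joint_efforts": joint torques, N m; "tool_pos": TCP position; "ee_rot": TCP orientation; "contact_force": force on the tool from outside, world axes, zero at the start; "moment": the same for the moment, N m; "gripper_width": finger opening in m; "finger_force": force on a finger pad.
Only numpy, scipy, OpenCV 4.12 (cv2) and the standard library are available. Lean on these libraries where they do the work, as an engineer would, in place of code of your own. Each camera call takes 0.05 s, during which the arm holds its last target. There are 200 camera calls.

## Working session

There is one attempt and no reset: what is moved stays moved. The work goes in short steps, Python scripts to look and compute and a tool call to move; the robot and the scene stay as the last step left them, time stands still between calls to the robot, and variables do not carry over. Pictures are saved under pics/ and viewed, at most 10 in all, crops included, and the job is handed in when it is done.

Besides the shell and the picture viewer there is one more tool, called after ">>>" by a JSON object that holds its "op" and its "data", one argument or row to a line. apply_moves: Moves the arm, as the interface text tells. Shifts and turns lie within -1 to 1; 1 stands for 2 cm of shift or 4 degrees of turn. Its arguments: {"type":"object","properties":{"motion":{"type":"array","items":{"type":"array","items":{"type":"number"}}},"fingers":{"type":"number"},"newtons":{"type":"number"}},"required":["motion"]}

```bash
mkdir -p pics; ls
cat > h.py <<'E'
import numpy as np, cv2
from scipy.spatial.transform import Rotation as R
from bench import r, eyes
def q2R(q): return R.from_quat([q[1],q[2],q[3],q[0]]).as_matrix()
def grab(name):
    s=r.read_state(); d=eyes.get_image(name)
    if name=="wrist":
        T=np.eye(4); T[:3,:3]=q2R(s["ee_rot"]); T[:3,3]=s["tool_pos"]
        d["T"]=T@np.array(d["hand_eye"])
    else: d["T"]=np.array(d["extrinsics"])
    return d
def ray(d,uv):
    K=np.array(d["mtx"]); x=(uv[0]-K[0,2])/K[0,0]; y=(uv[1]-K[1,2])/K[1,1]
    rd=np.hypot(x,y); q=rd
    for _ in range(20): q=rd/(1+d["k1"]*q*q)
    f=q/rd if rd>0 else 1
    v=d["T"][:3,:3]@np.array([x*f,y*f,1.]); return d["T"][:3,3],v/np.linalg.norm(v)
def onz(d,uv,z):
    o,v=ray(d,uv); return o+v*(z-o[2])/v[2]
def proj(d,p):
    c=np.linalg.inv(d["T"])@np.append(p,1.); x,y=c[0]/c[2],c[1]/c[2]; f=1+d["k1"]*(x*x+y*y)
    K=np.array(d["mtx"]); return np.array([K[0,0]*x*f+K[0,2],K[1,1]*y*f+K[1,2]])
def tri(obs):
    A=np.zeros((3,3));b=np.zeros(3)
    for d,uv in obs:
        o,v=ray(d,uv);P=np.eye(3)-np.outer(v,v);A+=P;b+=P@o
    return np.linalg.solve(A,b)
E
python3 - <<'E'
from h import *
import pickle
for n in("scene","top"):
    d=grab(n); cv2.imwrite(f"pics/{n}0.png",d["color"]); pickle.dump(d,open(n+"0.pkl","wb"))
    print(n,d["T"].round(3).tolist(),np.array(d["mtx"]).tolist(),d["k1"])
s=r.read_state();print({k:np.round(v,3).tolist() for k,v in s.items()})
E
```

```text
pics
scene [[-0.999, 0.026, -0.027, 0.623], [0.036, 0.499, -0.866, 0.752], [-0.009, -0.866, -0.5, 0.616], [0.0, 0.0, 0.0, 1.0]] [[510.79233047180395, 0.0, 288.5166330115336], [0.0, 510.79233047180395, 207.73962547675035], [0.0, 0.0, 1.0]] -0.019266762029974103
top [[-0.026, -0.999, 0.048, 0.526], [-1.0, 0.027, 0.012, -0.144], [-0.013, -0.047, -0.999, 0.919], [0.0, 0.0, 0.0, 1.0]] [[506.8466216108222, 0.0, 284.3387057443253], [0.0, 506.8466216108222, 202.33497564748572], [0.0, 0.0, 1.0]] -0.014539304589538428
{'time_s': 0.1, 'joint_pos': [-1.137, 0.314, -0.048, 1.21, 0.0, 1.571], 'joint_vel': [-0.0, -0.002, 0.002, -0.002, -0.0, 0.0], 'joint_efforts': [0.0, -54.077, 34.054, 0.011, -0.0, -0.0], 'tool_pos': [0.252, -0.544, 0.231], 'ee_rot': [-0.001, 0.977, 0.215, -0.0], 'contact_force': [0.785, 0.351, -0.329], 'moment': [-0.023, -0.019, -0.027], 'finger_force': 0.0, 'gripper_width': 0.086}
```

View pics/scene0.png

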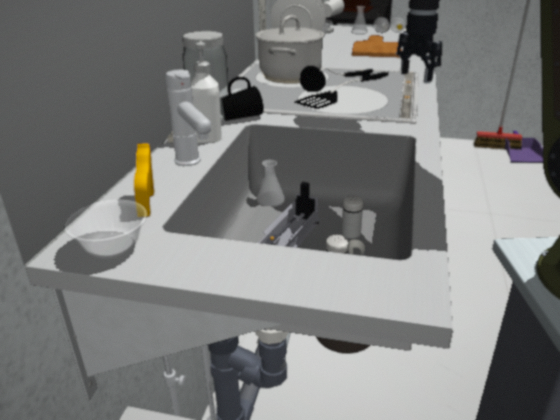

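View pics/top0.png

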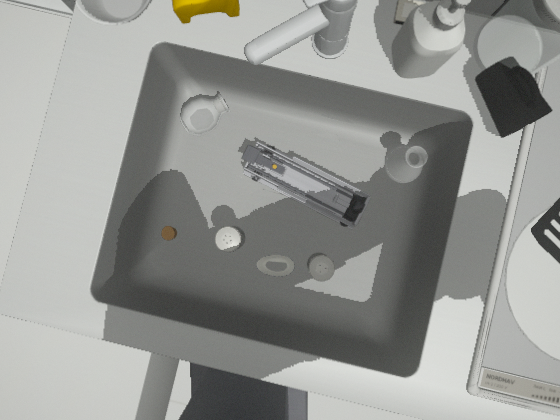

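The scene view shows the sink with the rack around (290,220) and the shakers at (352,215) and (338,245). The top view shows the black follower at the front stop (357,207), the catch end at (250,155), the shakers at (228,238) and (321,267), the spoon rest at (275,265), the cork at (168,233), the flask at (408,160) and the bulb jar at (203,112). Next I'll enlarge both.

Run:
```python
from h import *
import pickle
t=pickle.load(open("top0.pkl","rb"));s=pickle.load(open("scene0.pkl","rb"))
a=cv2.resize(t["color"][120:290,205:385],None,fx=4,fy=4,interpolation=cv2.INTER_CUBIC)
b=cv2.resize(s["color"][150:262,230:380],None,fx=5,fy=5,interpolation=cv2.INTER_CUBIC)
b=cv2.convertScaleAbs(b,alpha=1.6)
a=cv2.resize(a,(635,600)); cv2.imwrite("pics/ca.png",a); cv2.imwrite("pics/cb.png",b); print(a.shape,b.shape)
```

```text
(600, 635, 3) (560, 750, 3)
```

View pics/ca.png

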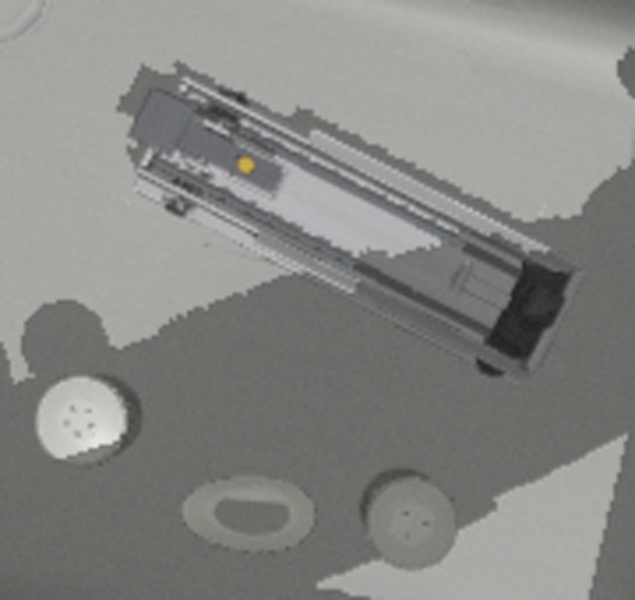

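View pics/cb.png

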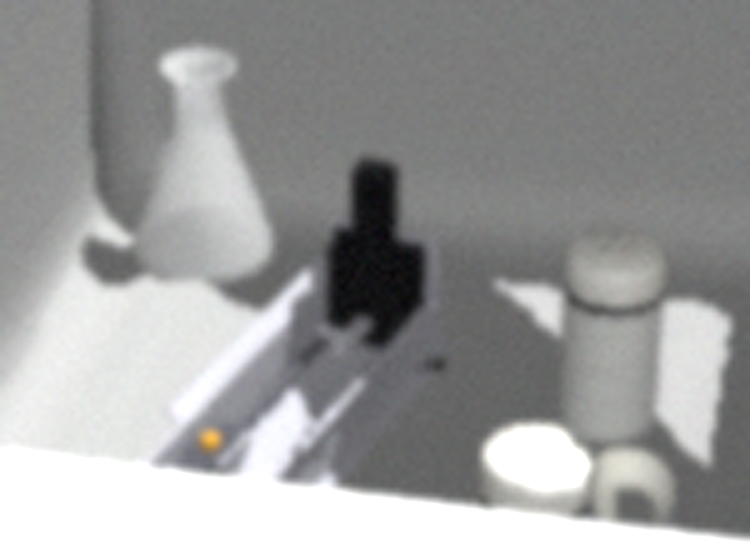

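Top crop: shaker lids at crop px (82,417) and (408,520), orange mark (246,164), black follower about (530,310), front stop at the right end, tab at the left end (165,118). Scene crop: post top (377,163), orange mark (210,438), shaker B lid (615,250). I'll triangulate these.

Run:
```python
from h import *
import pickle
t=pickle.load(open("top0.pkl","rb"));s=pickle.load(open("scene0.pkl","rb"))
A=lambda u,v:(205+u/3.528,120+v/3.528)
B=lambda u,v:(230+u/5,150+v/5)
def gap(p):return
for n,a,b in [("orange",A(246,164),B(210,438)),("shB top",A(408,520),B(615,243)),("shA top",A(82,417),B(538,458)),("spoon",A(250,512),B(635,470)),("postish",A(548,290),B(377,163))]:
    p=tri([(t,a),(s,b)]); print(n,p.round(4),(proj(t,p)-a).round(1),(proj(s,p)-b).round(1))
# wall lips: endpoints
for z in (-.2,-.15,-.1,-.05,0):
    f=onz(t,A(550,325),z);k=onz(t,A(145,130),z);print(z,f.round(3),k.round(3),np.linalg.norm(f-k).round(3), 'lid diam',np.linalg.norm(onz(t,A(36,417),z+.089)-onz(t,A(128,417),z+.089)).round(4))
```

```text
orange [ 0.6304 -0.119   0.0441] [-0.   0.2] [-0.1 -0. ]
shB top [ 0.4574 -0.1908  0.09  ] [-0.1  0.6] [-0.4  0. ]
shA top [ 0.5083 -0.0403  0.0827] [-0.1  0.7] [-0.6 -0. ]
spoon [ 0.4573 -0.1158  0.0245] [-0.1  0.9] [-0.8  0. ]
postish [ 0.5579 -0.2574  0.0971] [-0.2  2.8] [-2.  -0.1]
-0.2 [ 0.554 -0.299 -0.2  ] [ 0.683 -0.049 -0.2  ] 0.282 lid diam 0.0531
-0.15 [ 0.552 -0.292 -0.15 ] [ 0.676 -0.053 -0.15 ] 0.269 lid diam 0.0505
-0.1 [ 0.551 -0.286 -0.1  ] [ 0.669 -0.057 -0.1  ] 0.257 lid diam 0.0479
-0.05 [ 0.55  -0.279 -0.05 ] [ 0.662 -0.062 -0.05 ] 0.244 lid diam 0.0453
0 [ 0.549 -0.272  0.   ] [ 0.655 -0.066  0.   ] 0.232 lid diam 0.0428
```

>>> {"op": "apply_moves", "data": {
  "motion": [
    [0,0,-0.35,0,0,-0.95],
    [0,0,-0.35,0,0,-0.95],
    [0,0,-0.35,0,0,-0.95],
    [0,0,-0.35,0,0,-0.95],
    [0,0,-0.35,0,0,-0.95],
    [0,0,-0.35,0,0,-0.95],
    [0,0,-0.35,0,0,-0.95],
    [0,0,-0.35,0,0,-0.95],
    [0,0,-0.35,0,0,-0.95],
    [0,0,-0.35,0,0,-0.95]
  ]
}}

```text
time_s: 0.93
tool_pos: [0.2521, -0.5442, 0.3011]
ee_rot: [-0.001, 0.852, 0.523, 0.0]
contact_force: [0.3, -0.1, 0.1]
gripper_width: 0.0852
finger_force: 0.0
```

Run:
```python
from h import *
import pickle
t=pickle.load(open("top0.pkl","rb"));s=pickle.load(open("scene0.pkl","rb"))
p=tri([(t,(418,376)),(s,(416,135))]);print("rim corner",p.round(3),(proj(t,p)-(418,376)).round(1))
for c in [(160,42),(472,120),(418,376),(92,298)]: print(onz(t,c,p[2]).round(3))
d=grab("wrist");print(np.array(d["hand_eye"]).round(3).tolist(),np.array(d["mtx"])[0].round(1),d["k1"])
st=r.read_state();print(st["time_s"],np.round(st["joint_pos"],3))
```

```text
rim corner [ 0.302 -0.321  0.178] [-0.3  2.7]
[0.807 0.044 0.178]
[ 0.676 -0.415  0.178]
[ 0.306 -0.322  0.178]
[0.429 0.149 0.178]
[[0.001, -0.964, -0.267, 0.068], [1.0, 0.001, 0.0, -0.001], [0.0, -0.267, 0.964, -0.143], [0.0, 0.0, 0.0, 1.0]] [330.5   0.  288.9] 0.014993200911743998
0.9833 [-1.137  0.297  0.092  1.364  0.     0.901]
```

>>> {"op": "apply_moves", "data": {
  "motion": [
    [1,0.29,0,0,0,0],
    [1,0.29,0,0,0,0],
    [1,0.29,0,0,0,0],
    [1,0.29,0,0,0,0],
    [1,0.29,0,0,0,0],
    [1,0.29,0,0,0,0],
    [1,0.29,0,0,0,0],
    [1,0.29,0,0,0,0],
    [1,0.29,0,0,0,0],
    [1,0.29,0,0,0,0],
    [1,0.29,0,0,0,0],
    [1,0.29,0,0,0,0],
    [1,0.29,0,0,0,0],
    [1,0.29,0,0,0,0],
    [1,0.29,0,0,0,0],
    [1,0.29,0,0,0,0],
    [1,0.29,0,0,0,0],
    [1,0.29,0,0,0,0],
    [1,0.29,0,0,0,0],
    [1,0.29,0,0,0,0]
  ]
}}

```text
time_s: 2.65
tool_pos: [0.5383, -0.2405, 0.3007]
ee_rot: [-0.0, 0.854, 0.521, -0.0]
contact_force: [1.2, -0.6, -0.4]
gripper_width: 0.0855
finger_force: 0.0
```

>>> {"op": "apply_moves", "data": {
  "motion": [
    [1,0.29,0,0,0,0],
    [1,0.29,0,0,0,0],
    [1,0.29,0,0,0,0],
    [1,0.29,0,0,0,0],
    [1,0.29,0,0,0,0],
    [0.2,0,0,0,0,0],
    [0,0,0,0,0,0],
    [0,0,0,0,0,0]
  ]
}}

```text
time_s: 3.32
tool_pos: [0.6107, -0.1622, 0.3008]
ee_rot: [-0.0, 0.853, 0.521, -0.001]
contact_force: [0.6, 0.0, 0.0]
gripper_width: 0.0854
finger_force: 0.0
```

Run:
```python
from h import *
import pickle
d=grab("wrist");pickle.dump(d,open("w1.pkl","wb"));cv2.imwrite("pics/w1.png",cv2.resize(d["color"],(800,600),interpolation=cv2.INTER_CUBIC))
st=r.read_state();print(st["time_s"],st["tool_pos"],np.round(st["joint_pos"],3))
```

```text
3.3667 [ 0.61048437 -0.16261902  0.30101201] [-0.26   0.363  0.178  1.387 -0.     1.785]
```

View pics/w1.png

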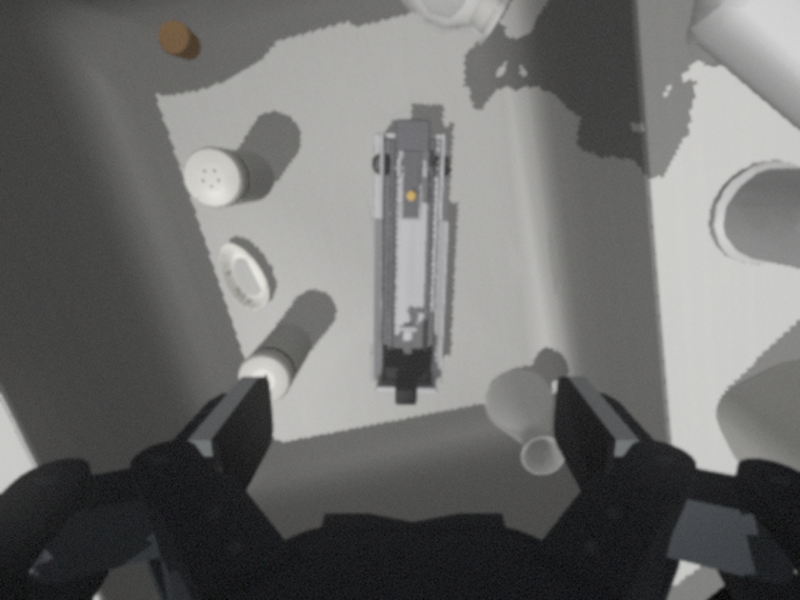

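The wrist view shows the rack nearly upright in the picture: tab (411,135), orange mark (411,196), post top (405,395), side lips about x 376 to 440. The shaker lids are at (213,177) and (268,370).

Run:
```python
from h import *
import pickle
d=pickle.load(open("w1.pkl","rb"));im=d["color"];g=cv2.cvtColor(im,cv2.COLOR_BGR2GRAY)
V=lambda u,v:(u/1.42857,v/1.42857)
for n,p,z in [("tab",V(411.5,135),.045),("orange",V(411,196),.044),("postTop",V(405.5,395),.097),("shA",V(213,177),.089),("shB",V(268,370),.089)]: print(n,onz(d,p,z).round(4))
ex,ey=V(0,1),0
for row in (105,130,150,170,190,210,230,250): print(row,g[row,258:322].tolist())
m=(g<45).astype(np.uint8);m[290:]=0
ys,xs=np.nonzero(m[235:290,255:315]);
for y in range(238,290): 
    x=np.nonzero(m[y,255:315])[0]
    if len(x):print(y,255+x.min(),255+x.max(),end="; ")
```

```text
tab [ 0.652  -0.0759  0.045 ]
orange [ 0.63   -0.1179  0.044 ]
postTop [ 0.556  -0.2529  0.097 ]
shA [ 0.5096 -0.039   0.089 ]
shB [ 0.4651 -0.1858  0.089 ]
105 [176, 177, 174, 168, 174, 181, 178, 171, 169, 163, 138, 121, 115, 119, 116, 115, 110, 109, 100, 105, 114, 131, 138, 135, 123, 109, 105, 107, 104, 106, 105, 104, 106, 105, 106, 105, 108, 107, 113, 116, 113, 105, 92, 89, 85, 93, 111, 136, 150, 152, 148, 160, 163, 148, 129, 117, 119, 131, 152, 163, 171, 172, 172, 173]
130 [175, 174, 173, 173, 180, 186, 187, 182, 176, 160, 127, 109, 114, 112, 112, 108, 110, 107, 108, 128, 149, 169, 171, 158, 139, 117, 113, 114, 114, 111, 109, 109, 110, 109, 111, 131, 143, 139, 127, 120, 117, 107, 99, 103, 107, 119, 148, 163, 161, 152, 160, 162, 150, 130, 120, 121, 134, 153, 168, 172, 173, 174, 174, 172]
150 [171, 171, 173, 177, 182, 186, 188, 184, 173, 152, 123, 113, 117, 121, 118, 117, 111, 109, 117, 137, 156, 168, 169, 156, 134, 124, 115, 116, 115, 118, 116, 117, 115, 116, 132, 155, 168, 177, 182, 180, 163, 136, 116, 110, 111, 136, 158, 158, 154, 165, 168, 150, 129, 120, 116, 114, 114, 112, 111
[... 1028 characters left out ...]
43, 137, 135, 131, 124, 116, 112, 116, 114, 112, 115, 111, 107, 125, 155, 177, 185, 181, 174, 171, 173, 172, 174, 176, 173, 174, 172, 171, 166, 151, 134, 123, 118, 107, 92, 81, 84, 92, 109, 112, 110, 125, 151, 160, 162, 161, 167, 168, 152, 124, 110, 109, 119, 140, 162, 172, 176, 176, 176, 175]
250 [177, 173, 170, 160, 144, 135, 135, 135, 126, 109, 84, 58, 55, 48, 57, 49, 51, 52, 55, 55, 48, 54, 52, 47, 50, 50, 52, 52, 49, 46, 51, 54, 53, 47, 50, 50, 51, 54, 47, 53, 49, 48, 52, 61, 80, 98, 123, 143, 154, 165, 169, 162, 157, 169, 171, 174, 171, 172, 173, 174, 174, 174, 174, 173]
246 295 295; 249 293 293; 253 296 296; 257 285 285; 260 284 284; 261 294 294; 264 280 280; 265 281 281; 270 286 286;
```

Run:
```python
from h import *
import pickle
d=pickle.load(open("w1.pkl","rb"))
print("cam",d["T"][:3,3].round(3))
P=[]
for row,l,rr in [(170,3.4,55.2),(190,3.5,54.5),(210,3.5,53.5),(230,3.2,52.5)]:
    a=onz(d,(258+l,row),.036);b=onz(d,(258+rr,row),.036);P.append((a+b)/2);print(row,((a+b)/2).round(4),np.linalg.norm(a-b).round(4))
P=np.array(P);v=P[-1]-P[0];print(np.degrees(np.arctan2(-v[1],-v[0])))
o=np.array([.630,-.118]);
for ang in (61.5,62,62.5):
    y=np.array([np.cos(np.radians(ang)),np.sin(np.radians(ang))]);x=np.array([y[1],-y[0]])
    for n,p in [("tab",(.652,-.0759)),("orange",o),("post",(.556,-.2529)),("postTopcam",(.5579,-.2574)),("orangeTri",(.6304,-.119))]+[("m",q[:2]) for q in P]:
        p=np.array(p)-o;print(ang,n,(p@x*1e3).round(1),(p@y*1e3).round(1))
# back edge of rack walls and tab in wrist
g=cv2.cvtColor(d["color"],cv2.COLOR_BGR2GRAY)
for c in (282,287,292): print(c,g[76:112,c].tolist())
print([g[y,270:306].tolist() for y in (90,96)])
print(g[255:290,284].tolist(), g[278,268:300].tolist(), g[283,268:300].tolist())
```

```text
cam [ 0.641 -0.101  0.444]
170 [ 0.6113 -0.1532  0.036 ] 0.064
190 [ 0.5994 -0.1754  0.036 ] 0.0641
210 [ 0.587  -0.1983  0.036 ] 0.0639
230 [ 0.5739 -0.2218  0.036 ] 0.0641
61.43805255238438
61.5 tab -0.8 47.5
61.5 orange 0.0 0.0
61.5 post -0.7 -153.9
61.5 postTopcam 3.2 -156.9
61.5 orangeTri 0.8 -0.7
61.5 m 0.3 -39.8
61.5 m 0.5 -65.0
61.5 m 0.5 -91.1
61.5 m 0.2 -118.0
62 tab -0.3 47.5
62 orange 0.0 0.0
62 post -2.0 -153.9
62 postTopcam 1.8 -156.9
62 orangeTri 0.8 -0.7
62 m -0.0 -39.8
62 m -0.0 -65.0
62 m -0.3 -91.1
62 m -0.8 -118.0
62.5 tab 0.1 47.5
62.5 orange 0.0 0.0
62.5 post -3.3 -153.8
62.5 postTopcam 0.4 -156.9
62.5 orangeTri 0.8 -0.7
62.5 m -0.4 -39.8
62.5 m -0.6 -65.0
62.5 m -1.1 -91.1
62.5 m -1.8 -118.0
282 [173, 173, 170, 174, 172, 170, 162, 142, 118, 112, 113, 114, 116, 114, 112, 114, 113, 115, 114, 117, 117, 115, 114, 115, 115, 115, 115, 114, 113, 123, 135, 140, 141, 138, 130, 120]
287 [161, 156, 153, 157, 160, 155, 142, 123, 108, 109, 112, 116, 117, 113, 114, 114, 112, 115, 114, 116, 113, 114, 116, 116, 115, 115, 114, 114, 109, 106, 107, 109, 113, 111, 110, 111]
292 [1
[... 300 characters left out ...]
 114, 113, 109, 112, 113, 107, 103, 103, 109, 113, 112, 115], [120, 135, 146, 150, 150, 149, 133, 118, 114, 114, 116, 117, 117, 116, 115, 114, 116, 113, 114, 113, 114, 114, 116, 114, 115, 115, 114, 116, 112, 107, 100, 105, 105, 112, 127, 147]]
[48, 51, 49, 53, 48, 44, 50, 48, 49, 48, 48, 52, 46, 49, 52, 53, 53, 53, 58, 65, 67, 69, 69, 65, 66, 63, 69, 94, 137, 166, 176, 176, 175, 177, 176] [181, 180, 178, 180, 179, 179, 177, 168, 138, 100, 76, 72, 72, 70, 71, 66, 65, 68, 64, 63, 60, 57, 79, 113, 149, 169, 175, 174, 176, 175, 176, 173] [180, 181, 181, 180, 181, 179, 179, 178, 171, 157, 146, 142, 140, 138, 137, 136, 137, 138, 137, 135, 138, 140, 148, 162, 172, 175, 175, 176, 175, 175, 176, 174]
```

>>> {"op": "apply_moves", "data": {
  "motion": [
    [0,0,0,0,0,0.3],
    [-0.9,-0.05,0.5,0,0,0],
    [-0.9,-0.05,0.5,0,0,0],
    [-0.9,-0.05,0.5,0,0,0],
    [-0.9,-0.05,0.5,0,0,0],
    [-0.9,0,0.5,0,0,0],
    [-0.83,0,0.5,0,0,0],
    [0,0,1,0,0,0],
    [0,0,1,0,0,0],
    [0,0,1,0,0,0],
    [0,0,0.5,0,0,0],
    [0,0,0,0,0,0],
    [0,0,0,0,0,0]
  ],
  "fingers": -0.1,
  "newtons": 60
}}

```text
time_s: 4.45
tool_pos: [0.5565, -0.2543, 0.1715]
ee_rot: [-0.0, 0.859, 0.512, -0.0]
contact_force: [0.2, 0.2, 1.0]
gripper_width: 0.0382
finger_force: 0.0
```

Run:
```python
from h import *
import pickle
d=grab("wrist");pickle.dump(d,open("w2.pkl","wb"))
a=cv2.resize(d["color"][150:420,120:460],None,fx=2.2,fy=2.2,interpolation=cv2.INTER_CUBIC);cv2.imwrite("pics/w2.png",a)
s=r.read_state();print(s["tool_pos"],s["ee_rot"],s["gripper_width"])
m=q2R(s["ee_rot"]);print(np.degrees(np.arctan2(m[1,0],m[0,0])),m[:,2].round(4))
print(proj(d,(.5563,-.2544,.097)),"expected post top",proj(d,np.array(s["tool_pos"])))
```

```text
[ 0.55731856 -0.2544667   0.17234749] [4.77259569e-04 8.58908702e-01 5.12128431e-01 2.90063382e-04] 0.03830256499579245
61.611426452480885 [ 1.e-03 -5.e-04 -1.e+00]
[290.67978087 222.57570655] expected post top [293.38234934 269.60616675]
```

View pics/w2.png

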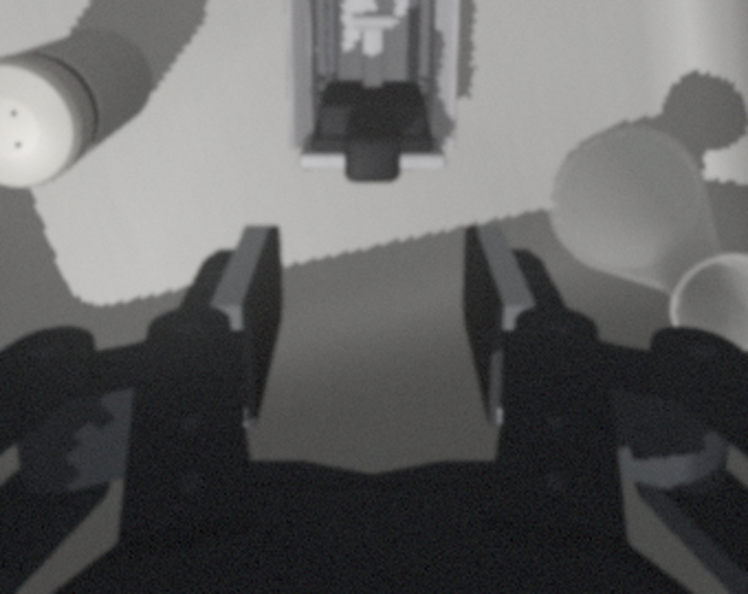

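The post top is at crop (373,167), midway between the finger tips (279 and 466), so it is laterally centred. I'll descend with 1.5 mm of correction along the track and close.

>>> {"op": "apply_moves", "data": {
  "motion": [
    [-0.08,0,0.5,0,0,0],
    [0,0,1,0,0,0],
    [0,0,1,0,0,0],
    [0,0,1,0,0,0],
    [0,0,1,0,0,0],
    [0,0,0.5,0,0,0],
    [0,0,0.25,0,0,0],
    [0,0,0,0,0,0],
    [0,0,0,0,0,0]
  ]
}}

```text
time_s: 5.25
tool_pos: [0.5569, -0.2557, 0.0672]
ee_rot: [0.0, 0.859, 0.512, 0.0]
contact_force: [-0.5, -1.1, 0.9]
gripper_width: 0.039
finger_force: 0.0
```

>>> {"op": "apply_moves", "data": {
  "motion": [
    [0,0,0,0,0,0],
    [0,0,0,0,0,0],
    [0,0,0,0,0,0],
    [0,0,0,0,0,0],
    [0,0,0,0,0,0],
    [0,0,0,0,0,0]
  ],
  "fingers": -1,
  "newtons": 60
}}

```text
time_s: 5.75
tool_pos: [0.5561, -0.2552, 0.0679]
ee_rot: [0.0, 0.859, 0.512, 0.0]
contact_force: [-3.8, 2.2, 6.8]
gripper_width: 0.0171
finger_force: 59.2
```

>>> {"op": "apply_moves", "data": {
  "motion": [
    [0.25,0,0,0,0,0],
    [0.5,0,0,0,0,0],
    [0.5,0,0,0,0,0],
    [0.5,0,0,0,0,0],
    [0.5,0,0,0,0,0],
    [0.5,0,0,0,0,0],
    [0.5,0,0,0,0,0],
    [0.5,0,0,0,0,0],
    [0.5,0,0,0,0,0],
    [0.5,0,0,0,0,0],
    [0,0,0,0,0,0],
    [0,0,0,0,0,0],
    [0,0,0,0,0,0]
  ]
}}

```text
time_s: 6.83
tool_pos: [0.6008, -0.1735, 0.0679]
ee_rot: [0.002, 0.859, 0.512, -0.001]
contact_force: [-6.2, -4.9, 6.7]
gripper_width: 0.0172
finger_force: 59.2
```

```bash
cat > f.py <<'E'
from h import *
y=np.array([.4756,.8797,0]);x=np.array([.8797,-.4756,0])
s=r.read_state();f=np.array(s["contact_force"]);p=np.array(s["tool_pos"])
print(s["time_s"],"along",(p-[.5558,-.2557,0])@y*1e3,"lat",(p-[.5558,-.2557,0])@x*1e3,"F y,x,z",f@y,f@x,f[2],"w",s["gripper_width"],s["finger_force"])
E
python3 f.py
```

```text
6.8333 along 93.69417953730438 lat 0.5311358835236059 F y,x,z -7.309795067147113 -3.121294791843471 6.672783878567221 w 0.0171636873336912 59.16404485702515
```

>>> {"op": "apply_moves", "data": {
  "motion": [
    [0.05,0,0,0,0,0],
    [0.05,0,0,0,0,0],
    [0,0,0,0,0,0]
  ]
}}

```text
time_s: 7.08
tool_pos: [0.6016, -0.1719, 0.0679]
ee_rot: [0.002, 0.859, 0.512, -0.001]
contact_force: [-6.6, -5.4, 5.9]
gripper_width: 0.0169
finger_force: 59.2
```

>>> {"op": "apply_moves", "data": {
  "motion": [
    [0.05,0,0,0,0,0],
    [0.05,0,0,0,0,0],
    [0,0,0,0,0,0]
  ]
}}

```text
time_s: 7.33
tool_pos: [0.6026, -0.1702, 0.0679]
ee_rot: [0.002, 0.859, 0.512, -0.001]
contact_force: [-6.5, -5.3, 6.0]
gripper_width: 0.0172
finger_force: 59.2
```

>>> {"op": "apply_moves", "data": {
  "motion": [
    [0.05,0,0,0,0,0],
    [0.05,0,0,0,0,0],
    [0,0,0,0,0,0]
  ]
}}

```text
time_s: 7.58
tool_pos: [0.6036, -0.1685, 0.0679]
ee_rot: [0.002, 0.859, 0.512, -0.001]
contact_force: [-6.8, -4.3, 5.9]
gripper_width: 0.0166
finger_force: 59.2
```

>>> {"op": "apply_moves", "data": {
  "motion": [
    [0.05,0,0,0,0,0],
    [0.05,0,0,0,0,0],
    [0,0,0,0,0,0]
  ]
}}

```text
time_s: 7.83
tool_pos: [0.6045, -0.1668, 0.0679]
ee_rot: [0.002, 0.859, 0.512, -0.001]
contact_force: [-6.6, -5.0, 6.2]
gripper_width: 0.017
finger_force: 59.2
```

>>> {"op": "apply_moves", "data": {
  "motion": [
    [0.05,0,0,0,0,0],
    [0.05,0,0,0,0,0],
    [0,0,0,0,0,0]
  ]
}}

```text
time_s: 8.08
tool_pos: [0.6053, -0.1653, 0.0679]
ee_rot: [0.002, 0.859, 0.512, -0.002]
contact_force: [-6.1, -5.9, 6.2]
gripper_width: 0.0167
finger_force: 59.2
```

>>> {"op": "apply_moves", "data": {
  "motion": [
    [0.05,0,0,0,0,0],
    [0.05,0,0,0,0,0],
    [0,0,0,0,0,0]
  ]
}}

```text
time_s: 8.33
tool_pos: [0.6062, -0.1637, 0.0679]
ee_rot: [0.002, 0.859, 0.512, -0.002]
contact_force: [-6.2, -6.1, 6.3]
gripper_width: 0.017
finger_force: 59.2
```

>>> {"op": "apply_moves", "data": {
  "motion": [
    [0.05,0,0,0,0,0],
    [0.05,0,0,0,0,0],
    [0,0,0,0,0,0]
  ]
}}

```text
time_s: 8.58
tool_pos: [0.607, -0.1621, 0.0679]
ee_rot: [0.002, 0.859, 0.512, -0.002]
contact_force: [-6.0, -6.1, 6.2]
gripper_width: 0.0172
finger_force: 59.2
```

>>> {"op": "apply_moves", "data": {
  "motion": [
    [0.05,0,0,0,0,0],
    [0.05,0,0,0,0,0],
    [0,0,0,0,0,0]
  ]
}}

```text
time_s: 8.83
tool_pos: [0.608, -0.1604, 0.0679]
ee_rot: [0.002, 0.859, 0.512, -0.002]
contact_force: [-6.4, -7.3, 5.5]
gripper_width: 0.0172
finger_force: 59.2
```

>>> {"op": "apply_moves", "data": {
  "motion": [
    [0.05,0,0,0,0,0],
    [0.05,0,0,0,0,0],
    [0,0,0,0,0,0]
  ]
}}

```text
time_s: 9.08
tool_pos: [0.6091, -0.1584, 0.0679]
ee_rot: [0.002, 0.859, 0.512, -0.002]
contact_force: [-5.9, -5.2, 6.2]
gripper_width: 0.0172
finger_force: 59.2
```

>>> {"op": "apply_moves", "data": {
  "motion": [
    [0.05,0,0,0,0,0],
    [0,0,0,0,0,0]
  ]
}}

```text
time_s: 9.25
tool_pos: [0.6096, -0.1574, 0.0679]
ee_rot: [0.002, 0.859, 0.512, -0.002]
contact_force: [-5.8, -5.4, 6.8]
gripper_width: 0.017
finger_force: 59.2
```

>>> {"op": "apply_moves", "data": {
  "motion": [
    [0.02,0,0,0,0,0],
    [0,0,0,0,0,0],
    [-0.05,0,0,0,0,0],
    [-0.05,0,0,0,0,0],
    [0,0,0,0,0,0]
  ]
}}

```text
time_s: 9.67
tool_pos: [0.6088, -0.159, 0.0679]
ee_rot: [0.002, 0.859, 0.512, -0.002]
contact_force: [-7.0, -5.7, 5.6]
gripper_width: 0.017
finger_force: 59.2
```

>>> {"op": "apply_moves", "data": {
  "motion": [
    [-0.05,0,0,0,0,0],
    [0,0,0,0,0,0]
  ]
}}

```text
time_s: 9.83
tool_pos: [0.6082, -0.16, 0.0679]
ee_rot: [0.002, 0.859, 0.512, -0.002]
contact_force: [-7.9, -7.3, 7.0]
gripper_width: 0.017
finger_force: 59.2
```

>>> {"op": "apply_moves", "data": {
  "motion": [
    [0,0,0,0,0,0],
    [0,0,0,0,0,0]
  ]
}}

```text
time_s: 10.0
tool_pos: [0.6081, -0.1601, 0.0679]
ee_rot: [0.002, 0.859, 0.512, -0.002]
contact_force: [-6.4, -6.3, 6.3]
gripper_width: 0.0168
finger_force: 59.2
```

```bash
python3 f.py
python3 - <<'E'
from h import *
d=grab("scene");a=cv2.resize(d["color"][170:262,230:350],None,fx=6,fy=6,interpolation=cv2.INTER_CUBIC);cv2.imwrite("pics/s2.png",cv2.convertScaleAbs(a,alpha=1.5))
for n in("top","wrist"): cv2.imwrite(f"pics/{n}2.png",grab(n)["color"])
E
```

```text
10.0 along 108.95771880291926 lat 0.5822616430220576 F y,x,z -8.537292994574011 -2.6081811372934722 6.3168180471777 w 0.016817117077999454 59.20079290866852
```

>>> {"op": "apply_moves", "data": {
  "motion": [
    [0.05,0,0,0,0,0],
    [0.05,0,0,0,0,0],
    [0.05,0,0,0,0,0],
    [0.05,0,0,0,0,0],
    [0,0,0,0,0,0],
    [0,0,0,0,0,0]
  ]
}}

```text
time_s: 10.65
tool_pos: [0.6103, -0.1562, 0.0679]
ee_rot: [0.002, 0.859, 0.512, -0.001]
contact_force: [-6.2, -5.9, 6.2]
gripper_width: 0.0168
finger_force: 59.2
```

```bash
python3 f.py
```

```text
10.65 along 113.48262568294844 lat 0.6190077661243396 F y,x,z -8.129668214960644 -2.703826667644406 6.173788060698751 w 0.016843374459759836 59.19907093048096
```

>>> {"op": "apply_moves", "data": {
  "motion": [
    [0.05,0,0,0,0,0],
    [0,0,0,0,0,0],
    [0,0,0,0,0,0]
  ]
}}

```text
time_s: 10.9
tool_pos: [0.6107, -0.1553, 0.0679]
ee_rot: [0.002, 0.859, 0.512, -0.002]
contact_force: [-6.1, -6.5, 6.1]
gripper_width: 0.0166
finger_force: 59.2
```

```bash
python3 f.py
```

```text
10.9 along 114.41211790759975 lat 0.6040655196233132 F y,x,z -8.629167018906958 -2.320246386083229 6.101099119591129 w 0.016612622546815118 59.20041382312775
```

>>> {"op": "apply_moves", "data": {
  "motion": [
    [0.05,0,0,0,0,0],
    [0,0,0,0,0,0],
    [0,0,0,0,0,0]
  ]
}}

```text
time_s: 11.15
tool_pos: [0.6113, -0.1544, 0.0679]
ee_rot: [0.002, 0.859, 0.512, -0.001]
contact_force: [-5.4, -5.1, 6.0]
gripper_width: 0.017
finger_force: 59.2
```

```bash
python3 f.py
```

```text
11.15 along 115.52309207346018 lat 0.6126760618374687 F y,x,z -7.052610535724139 -2.3531599857344614 6.037842506506381 w 0.016960969145233745 59.19792115688324
```

>>> {"op": "apply_moves", "data": {
  "motion": [
    [0.05,0,0,0,0,0],
    [0,0,0,0,0,0],
    [0,0,0,0,0,0]
  ]
}}

```text
time_s: 11.4
tool_pos: [0.6119, -0.1532, 0.0679]
ee_rot: [0.002, 0.859, 0.512, -0.001]
contact_force: [-5.2, -4.6, 5.7]
gripper_width: 0.0171
finger_force: 59.2
```

```bash
python3 f.py
```

```text
11.4 along 116.83425826385061 lat 0.6350737346182871 F y,x,z -6.546002073499447 -2.4124030137346892 5.738165889916425 w 0.017123332261204625 59.15668487548828
```

>>> {"op": "apply_moves", "data": {
  "motion": [
    [0.05,0,0,0,0,0],
    [0,0,0,0,0,0],
    [0,0,0,0,0,0]
  ]
}}

```text
time_s: 11.65
tool_pos: [0.6127, -0.1518, 0.0679]
ee_rot: [0.001, 0.859, 0.512, -0.001]
contact_force: [-5.2, -3.5, 5.1]
gripper_width: 0.0169
finger_force: 59.1
```

```bash
python3 f.py
```

```text
11.65 along 118.45083390741355 lat 0.6782147796661697 F y,x,z -5.529390465643567 -2.9665137911729094 5.076289092698319 w 0.016906116935001197 59.06957566738129
```

>>> {"op": "apply_moves", "data": {
  "motion": [
    [0.05,0,0,0,0,0],
    [0,0,0,0,0,0],
    [0,0,0,0,0,0]
  ]
}}

```text
time_s: 11.9
tool_pos: [0.6132, -0.1509, 0.0679]
ee_rot: [0.001, 0.859, 0.512, -0.001]
contact_force: [-4.1, -3.3, 6.1]
gripper_width: 0.0172
finger_force: 59.1
```

```bash
python3 f.py
```

```text
11.9 along 119.46377266395488 lat 0.6128810285542728 F y,x,z -4.8982393085922595 -2.028058047839467 6.114016345925941 w 0.01722473653486894 59.06147360801697
```

>>> {"op": "apply_moves", "data": {
  "motion": [
    [0.05,0,0,0,0,0],
    [0,0,0,0,0,0],
    [0,0,0,0,0,0]
  ]
}}

```text
time_s: 12.15
tool_pos: [0.6133, -0.1506, 0.0679]
ee_rot: [0.002, 0.859, 0.512, -0.001]
contact_force: [-5.6, -4.8, 6.0]
gripper_width: 0.0172
finger_force: 59.2
```

```bash
python3 f.py
```

```text
12.15 along 119.78013230794218 lat 0.6340074001716326 F y,x,z -6.8433774684368105 -2.6556951393341786 6.015404547427348 w 0.017192110720347237 59.153233766555786
```

>>> {"op": "apply_moves", "data": {
  "motion": [
    [-0.05,0,0,0,0,0],
    [-0.05,0,0,0,0,0],
    [-0.05,0,0,0,0,0],
    [-0.05,0,0,0,0,0],
    [0,0,0,0,0,0],
    [0,0,0,0,0,0]
  ]
}}

```text
time_s: 12.65
tool_pos: [0.6129, -0.1513, 0.0679]
ee_rot: [-0.0, 0.859, 0.513, 0.001]
contact_force: [-1.1, 3.3, 6.0]
gripper_width: 0.0168
finger_force: 59.0
```

```bash
python3 f.py
```

```text
12.65 along 118.98234499338848 lat 0.6402052081237655 F y,x,z 2.330571879483672 -2.561564798428597 6.020764202115308 w 0.016759487388954514 59.039247035980225
```

The follower stays held when I push it forward: actual 119.0 mm against a command of 117.4. I'll release it, rise and go over the first shaker.

>>> {"op": "apply_moves", "data": {
  "motion": [
    [0,0,0,0,0,0],
    [0,0,0,0,0,0],
    [0,0,0,0,0,0],
    [0,0,0,0,0,0],
    [0,0,-0.5,0,0,0],
    [0,0,-1,0,0,0],
    [0,0,-1,0,0,0],
    [0,0,-1,0,0,0],
    [0,0,-1,0,0,0],
    [0,0,-1,0,0,0],
    [0,0,-1,0,0,0],
    [0,0,-0.5,0,0,0]
  ],
  "fingers": 0.1
}}

```text
time_s: 13.65
tool_pos: [0.6132, -0.1525, 0.2098]
ee_rot: [0.001, 0.859, 0.512, 0.001]
contact_force: [0.1, -0.0, 0.8]
gripper_width: 0.0467
finger_force: 0.0
```

>>> {"op": "apply_moves", "data": {
  "motion": [
    [0.3,-0.9,0,0,0,0],
    [0.3,-0.9,0,0,0,0],
    [0.3,-0.9,0,0,0,0],
    [0.3,-0.9,0,0,0,0],
    [0.3,-0.9,0,0,0,0],
    [0.3,-0.9,0,0,0,0],
    [0.3,-0.9,0,0,0,0],
    [0.3,-0.9,0,0,0,0],
    [0,0,0,0,0,0],
    [0,0,0,0,0,0]
  ],
  "fingers": 1
}}

```text
time_s: 14.48
tool_pos: [0.5078, -0.0411, 0.2066]
ee_rot: [0.0, 0.858, 0.513, 0.0]
contact_force: [0.7, -0.0, -0.2]
gripper_width: 0.0856
finger_force: 0.0
```

Run:
```python
from h import *
import pickle
s=r.read_state();d=grab("wrist");pickle.dump(d,open("w3.pkl","wb"))
print(s["time_s"],np.round(s["tool_pos"],4),s["gripper_width"],proj(d,(.509,-.04,.089)).round(1),proj(d,(.461,-.188,.089)).round(1))
c=d["color"].copy();t=grab("top");cv2.imwrite("pics/w3.png",c);cv2.imwrite("pics/t3.png",t["color"])
```

```text
14.4833 [ 0.5078 -0.0411  0.2066] 0.08562712440405669 [291.2 204.7] [320.5 363.6]
```

View pics/w3.png

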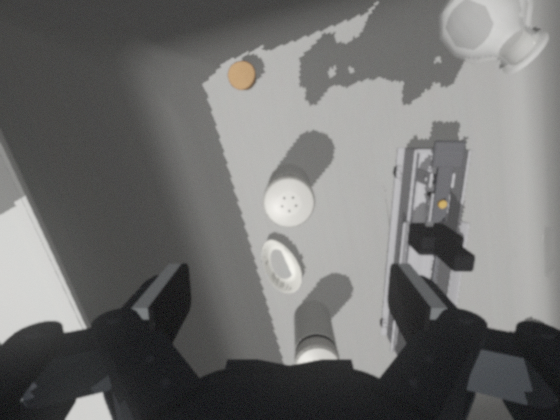

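Shaker A's lid is at (289,202), the spoon rest at (282,265), and the follower stands drawn back near the catch (440,245). Now the lid's centre.

```bash
cat > lid.py <<'E'
from h import *
import pickle,sys
def lid(d,u,v,thr=185,w=45):
    g=cv2.GaussianBlur(cv2.cvtColor(d["color"],cv2.COLOR_BGR2GRAY),(3,3),0);u=int(u);v=int(v)
    m=np.zeros_like(g);y0=max(v-w,0);x0=max(u-w,0);m[y0:v+w,x0:u+w]=(g[y0:v+w,x0:u+w]>thr)*255
    cs=cv2.findContours(m,cv2.RETR_EXTERNAL,cv2.CHAIN_APPROX_NONE)[0];c=max(cs,key=cv2.contourArea)
    return cv2.minEnclosingCircle(c),cv2.fitEllipse(c)
if __name__=="__main__":
    d=pickle.load(open(sys.argv[1],"rb"))
    for thr in map(int,sys.argv[4:]):
        (c,rad),e=lid(d,float(sys.argv[2]),float(sys.argv[3]),thr)
        print(thr,np.round(c,1),round(rad,1),np.round(e[0],1),np.round(e[1],1),onz(d,e[0],.085).round(4),onz(d,c,.085).round(4))
E
python3 lid.py w3.pkl 289 202 195 205 215 225; python3 -c "
from h import *
im=cv2.imread('pics/w3.png',0);print(im[202,255:325].tolist());print(im[168:236,289].tolist())"
```

```text
195 [287.5 202.6] 24.1 [287.6 202.7] [46.  47.4] [ 0.5068 -0.038   0.085 ] [ 0.5067 -0.0379  0.085 ]
205 [287.2 203. ] 22.8 [286.7 203.1] [43.  44.8] [ 0.506  -0.0379  0.085 ] [ 0.5063 -0.0381  0.085 ]
215 [282.4 206.2] 18.4 [281.9 205.5] [32.1 34.7] [ 0.5015 -0.0379  0.085 ] [ 0.5015 -0.0386  0.085 ]
225 [278.6 208.4] 11.5 [277.9 208.2] [19.6 21.7] [ 0.4974 -0.0383  0.085 ] [ 0.4978 -0.0387  0.085 ]
[182, 181, 182, 182, 182, 181, 181, 181, 188, 202, 215, 220, 222, 224, 225, 227, 229, 230, 230, 232, 232, 234, 234, 233, 232, 231, 229, 229, 229, 227, 228, 226, 225, 224, 224, 222, 222, 221, 220, 220, 219, 218, 218, 218, 216, 214, 212, 208, 208, 206, 207, 206, 206, 205, 205, 205, 203, 196, 178, 162, 167, 175, 179, 181, 179, 181, 180, 181, 180, 181]
[113, 113, 111, 116, 114, 114, 113, 119, 130, 151, 174, 193, 205, 208, 210, 211, 212, 214, 214, 214, 214, 216, 216, 219, 221, 220, 220, 222, 220, 221, 221, 222, 222, 223, 224, 224, 224, 224, 223, 225, 220, 209, 191, 191, 209, 221, 226, 225, 222, 220, 219, 218, 217, 217, 216, 216, 213, 208, 197, 184, 181, 181, 182, 183, 181, 182, 183, 181]
```

```bash
python3 -c "
from h import *
import pickle
d=pickle.load(open('w3.pkl','rb'))
for z in(.075,.085): 
  p=onz(d,(288.2,202.1),z); q=p-np.array(r.read_state()['tool_pos']); m=q2R(r.read_state()['ee_rot']); print(p.round(4),(m.T@q*1e3).round(1), np.degrees(np.arctan2(m[1,0],m[0,0])))"
```

```text
[ 0.5063 -0.0399  0.075 ] [  0.5  -3.1 131.5] 61.65144844296522
[ 0.5074 -0.0378  0.085 ] [  3.   -3.1 121.5] 61.65144844296522
```

>>> {"op": "apply_moves", "data": {
  "motion": [
    [0.08,-0.06,0.5,0,0,0],
    [0,0,1,0,0,0],
    [0,0,1,0,0,0],
    [0,0,1,0,0,0],
    [0,0,1,0,0,0],
    [0,0,1,0,0,0],
    [0,0,1,0,0,0],
    [0,0,1,0,0,0],
    [0,0,0.6,0,0,0],
    [0,0,0,0,0,0]
  ],
  "newtons": 35
}}

```text
time_s: 15.42
tool_pos: [0.5054, -0.0397, 0.0408]
ee_rot: [-0.002, 0.859, 0.512, -0.002]
contact_force: [-1.1, 0.1, 0.3]
gripper_width: 0.0854
finger_force: 0.0
```

>>> {"op": "apply_moves", "data": {
  "motion": [
    [0,0,0,0,0,0],
    [0,0,0,0,0,0],
    [0,0,0,0,0,0],
    [0,0,0,0,0,0],
    [0,0,0,0,0,0],
    [0,0,0,0,0,0]
  ],
  "fingers": -1,
  "newtons": 35
}}

```text
time_s: 15.92
tool_pos: [0.5088, -0.0396, 0.0453]
ee_rot: [0.001, 0.859, 0.512, 0.001]
contact_force: [-0.2, -0.2, 6.8]
gripper_width: 0.0424
finger_force: 35.4
```

>>> {"op": "apply_moves", "data": {
  "motion": [
    [0,0,-0.5,0,0,0],
    [0,0,-1,0,0,0],
    [0,0,-1,0,0,0],
    [0,0,-1,0,0,0],
    [0,0,-1,0,0,0],
    [-0.5,0.5,-0.5,0,0,0],
    [-0.9,0.9,0,0,0,0],
    [-0.9,0.9,0,0,0,0],
    [-0.9,0.9,0,0,0,0],
    [-0.9,0.9,0,0,0,0],
    [-0.9,0.9,0,0,0,0],
    [-0.9,0.9,0,0,0,0],
    [-0.9,0.8,0,0,0,0],
    [-0.5,0.5,0,0,0,0],
    [0,0,0,0,0,0],
    [0,0,0,0,0,0]
  ]
}}

```text
time_s: 17.25
tool_pos: [0.5649, -0.2363, 0.1442]
ee_rot: [-0.001, 0.859, 0.512, -0.0]
contact_force: [0.4, -0.7, -0.8]
gripper_width: 0.0427
finger_force: 35.9
```

```bash
cat > g.py <<'E'
from h import *
import sys,time
tx,ty=float(sys.argv[1]),float(sys.argv[2]);P=[]
for _ in range(4): s=r.read_state();P.append(s["tool_pos"]);eyes.get_image("top")
p=np.mean(P,0);m=q2R(s["ee_rot"]);q=m.T@np.array([tx-p[0],ty-p[1],0])
print(s["time_s"],p.round(4),np.std(P,0).round(4),"to go tool x,y mm",(q*1e3).round(1),"yaw",np.degrees(np.arctan2(m[1,0],m[0,0])).round(2),m[:,2].round(3),np.round(s["contact_force"],1),s["gripper_width"])
E
python3 g.py .5642 -.2407
```

```text
17.4 [ 0.5647 -0.2356  0.1442] [0.0001 0.0005 0.    ] to go tool x,y mm [-4.8  2.  -0. ] yaw 61.72 [-0.001  0.001 -1.   ] [ 0.2  0.1 -0.9] 0.042717088191863
```

>>> {"op": "apply_moves", "data": {
  "motion": [
    [-0.24,0.1,0.5,0,0,0],
    [0,0,0.9,0,0,0],
    [0,0,0.8,0,0,0],
    [0,0,0.2,0,0,0],
    [0,0,0,0,0,0],
    [0,0,0,0,0,0]
  ]
}}

```text
time_s: 17.95
tool_pos: [0.5645, -0.2413, 0.0963]
ee_rot: [-0.0, 0.859, 0.513, -0.0]
contact_force: [-0.2, -0.2, -0.1]
gripper_width: 0.0427
finger_force: 35.9
```

```bash
python3 g.py .5642 -.2407
python3 - <<'E'
from h import *
w=grab("wrist")["color"];t=grab("top")["color"]
a=cv2.resize(w[100:340,170:410],(600,600),interpolation=cv2.INTER_CUBIC);cv2.imwrite("pics/w4.png",a)
E
```

```text
18.1 [ 0.5651 -0.2416  0.097 ] [0.0004 0.0002 0.0004] to go tool x,y mm [ 0.4 -1.3 -0. ] yaw 61.66 [ 0.002 -0.001 -1.   ] [ 0.4  0.3 -2. ] 0.04278671382202709
```

View pics/w4.png

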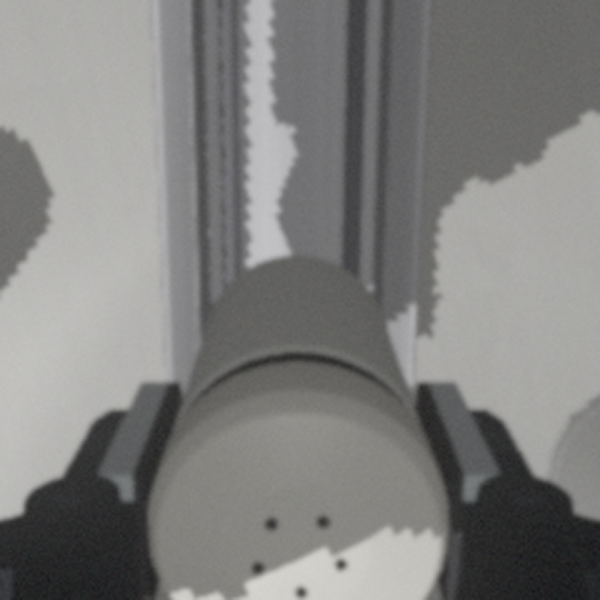

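The shaker foot (centre x about 295) sits over the rack's mid-line (162 to 427, mid 294.5), so it is aligned. Lowering.

>>> {"op": "apply_moves", "data": {
  "motion": [
    [0,0,0.5,0,0,0],
    [0,0,0.5,0,0,0],
    [0,0,0.5,0,0,0],
    [0,0,0.4,0,0,0],
    [0,0,0.2,0,0,0],
    [0,0,0.15,0,0,0],
    [0,0,0,0,0,0],
    [0,0,0,0,0,0]
  ]
}}

```text
time_s: 18.92
tool_pos: [0.5647, -0.2415, 0.0512]
ee_rot: [-0.0, 0.859, 0.512, -0.0]
contact_force: [-0.5, -0.5, -0.6]
gripper_width: 0.0431
finger_force: 35.9
```

```bash
python3 g.py .5642 -.2407
```

```text
19.0667 [ 0.565  -0.2417  0.0516] [0.0002 0.0001 0.0002] to go tool x,y mm [ 0.5 -1.1 -0. ] yaw 61.65 [ 0.001 -0.    -1.   ] [-0.1  0.4 -0.6] 0.042956504266534835
```

>>> {"op": "apply_moves", "data": {
  "motion": [
    [0,0,0.1,0,0,0],
    [0,0,0.05,0,0,0],
    [0,0,0,0,0,0]
  ]
}}

```text
time_s: 19.37
tool_pos: [0.5652, -0.2418, 0.0494]
ee_rot: [0.001, 0.859, 0.512, 0.0]
contact_force: [-1.1, 0.4, 5.6]
gripper_width: 0.0423
finger_force: 36.4
```

>>> {"op": "apply_moves", "data": {
  "motion": [
    [0,0,0,0,0,0],
    [0,0,0,0,0,0],
    [0,0,0,0,0,0],
    [0,0,0,0,0,0],
    [0,0,-0.3,0,0,0],
    [0,0,-1,0,0,0],
    [0,0,-1,0,0,0],
    [0,0,-1,0,0,0],
    [0,0,-1,0,0,0],
    [0,0,-1,0,0,0],
    [0,0,-1,0,0,0],
    [0,0,-1,0,0,0],
    [0,0,-0.5,0,0,0]
  ],
  "fingers": 0.5
}}

```text
time_s: 20.45
tool_pos: [0.5657, -0.242, 0.2074]
ee_rot: [0.001, 0.859, 0.512, 0.001]
contact_force: [0.1, 0.0, 0.6]
gripper_width: 0.0641
finger_force: 0.0
```

>>> {"op": "apply_moves", "data": {
  "motion": [
    [0,-0.9,0,0,0,0],
    [0,-1,0,0,0,0],
    [0,-1,0,0,0,0],
    [0,-1,0,0,0,0],
    [0,-1,0,0,0,0],
    [0,-0.9,0,0,0,0],
    [0,0,0,0,0,0],
    [0,0,0,0,0,0]
  ],
  "fingers": 1
}}

```text
time_s: 21.12
tool_pos: [0.4623, -0.1863, 0.2045]
ee_rot: [0.0, 0.859, 0.513, 0.0]
contact_force: [0.4, -0.2, 0.0]
gripper_width: 0.0857
finger_force: 0.0
```

Run:
```python
from h import *
import pickle
s=r.read_state();d=grab("wrist");pickle.dump(d,open("w5.pkl","wb"))
print(s["time_s"],np.round(s["tool_pos"],4),s["gripper_width"])
cv2.imwrite("pics/w5.png",d["color"])
```

```text
21.1167 [ 0.4623 -0.1863  0.2045] 0.08570553631388259
```

View pics/w5.png

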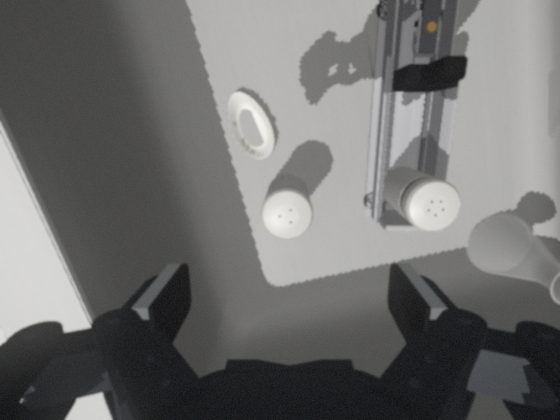

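Shaker B's lid is at (287,213), about 11 px nearer than A's was. The first shaker stands upright in the track at (432,205). Correcting -8 mm along tool x and descending.

>>> {"op": "apply_moves", "data": {
  "motion": [
    [-0.4,-0.09,0.5,0,0,0],
    [0,0,1,0,0,0],
    [0,0,1,0,0,0],
    [0,0,1,0,0,0],
    [0,0,1,0,0,0],
    [0,0,1,0,0,0],
    [0,0,1,0,0,0],
    [0,0,1,0,0,0],
    [0,0,0.6,0,0,0],
    [0,0,0,0,0,0]
  ]
}}

```text
time_s: 22.0
tool_pos: [0.455, -0.1924, 0.0388]
ee_rot: [-0.002, 0.859, 0.512, -0.002]
contact_force: [-0.4, 0.3, -0.7]
gripper_width: 0.0851
finger_force: 0.0
```

>>> {"op": "apply_moves", "data": {
  "motion": [
    [0,0,0,0,0,0],
    [0,0,0,0,0,0],
    [0,0,0,0,0,0],
    [0,0,0,0,0,0],
    [0,0,0,0,0,0],
    [0,0,0,0,0,0]
  ],
  "fingers": -1,
  "newtons": 35
}}

```text
time_s: 22.5
tool_pos: [0.458, -0.1931, 0.0433]
ee_rot: [0.001, 0.859, 0.512, 0.001]
contact_force: [-0.6, -0.2, 4.6]
gripper_width: 0.0429
finger_force: 35.2
```

```bash
python3 g.py .589 -.195
```

```text
22.65 [ 0.4581 -0.1931  0.0432] [0. 0. 0.] to go tool x,y mm [ 60.5 116.2   0.2] yaw 61.66 [ 0.002 -0.001 -1.   ] [-0.8 -0.3  6.1] 0.04264678121038066
```

>>> {"op": "apply_moves", "data": {
  "motion": [
    [0,0,-0.5,0,0,0],
    [0,0,-1,0,0,0],
    [0,0,-1,0,0,0],
    [0,0,-1,0,0,0],
    [0,0,-1,0,0,0],
    [0.5,0.5,-0.7,0,0,0],
    [0.5,0.9,0,0,0,0],
    [0.5,0.9,0,0,0,0],
    [0.5,0.9,0,0,0,0],
    [0.5,0.9,0,0,0,0],
    [0.5,0.9,0,0,0,0],
    [0,0.9,0,0,0,0],
    [0,0,0,0,0,0],
    [0,0,0,0,0,0],
    [0,0,0,0,0,0]
  ]
}}

```text
time_s: 23.95
tool_pos: [0.5885, -0.1955, 0.1461]
ee_rot: [-0.001, 0.859, 0.512, -0.001]
contact_force: [-0.4, 0.1, -1.5]
gripper_width: 0.0427
finger_force: 36.1
```

```bash
python3 g.py .5898 -.196
```

```text
24.1 [ 0.5885 -0.1956  0.1463] [0.0001 0.     0.0001] to go tool x,y mm [ 0.3  1.4 -0. ] yaw 61.65 [-0.001  0.    -1.   ] [ 0.6  0.6 -1. ] 0.04278426734806675
```

>>> {"op": "apply_moves", "data": {
  "motion": [
    [0,0.06,0.5,0,0,0],
    [0,0,0.9,0,0,0],
    [0,0,0.8,0,0,0],
    [0,0,0.3,0,0,0],
    [0,0,0,0,0,0],
    [0,0,0,0,0,0]
  ]
}}

```text
time_s: 24.65
tool_pos: [0.5902, -0.1964, 0.0961]
ee_rot: [-0.0, 0.859, 0.512, -0.0]
contact_force: [-0.3, 0.5, -0.4]
gripper_width: 0.0425
finger_force: 36.1
```

```bash
python3 g.py .5898 -.196
```

```text
24.8 [ 0.5909 -0.1966  0.0969] [0.0004 0.0001 0.0005] to go tool x,y mm [-0.  -1.3 -0. ] yaw 61.65 [ 0.002 -0.001 -1.   ] [-0.4 -1.1 -1. ] 0.042736514476840785
```

>>> {"op": "apply_moves", "data": {
  "motion": [
    [0,-0.05,0.3,0,0,0],
    [0,0,0.5,0,0,0],
    [0,0,0.5,0,0,0],
    [0,0,0.4,0,0,0],
    [0,0,0.3,0,0,0],
    [0,0,0.2,0,0,0],
    [0,0,0,0,0,0],
    [0,0,0,0,0,0]
  ]
}}

```text
time_s: 25.52
tool_pos: [0.5895, -0.1959, 0.052]
ee_rot: [-0.0, 0.859, 0.512, -0.0]
contact_force: [-0.8, -0.0, -0.7]
gripper_width: 0.0427
finger_force: 36.1
```

```bash
python3 g.py .5898 -.196
```

```text
25.6667 [ 0.5899 -0.196   0.0525] [0.0002 0.0001 0.0003] to go tool x,y mm [-0.  -0.1 -0. ] yaw 61.65 [ 0.001 -0.    -1.   ] [ 0.3 -0.7 -0.7] 0.04299759676927976
```

>>> {"op": "apply_moves", "data": {
  "motion": [
    [0,0,0.1,0,0,0],
    [0,0,0.1,0,0,0],
    [0,0,0.05,0,0,0],
    [0,0,0,0,0,0],
    [0,0,0,0,0,0]
  ]
}}

```text
time_s: 26.13
tool_pos: [0.5897, -0.196, 0.0474]
ee_rot: [0.0, 0.859, 0.512, 0.0]
contact_force: [-0.3, 0.0, 0.4]
gripper_width: 0.0427
finger_force: 36.1
```

>>> {"op": "apply_moves", "data": {
  "motion": [
    [0,0,0,0,0,0],
    [0,0,0,0,0,0],
    [0,0,0,0,0,0],
    [0,0,0,0,0,0],
    [0,0,-0.3,0,0,0],
    [0,0,-1,0,0,0],
    [0,0,-1,0,0,0],
    [0,0,-1,0,0,0],
    [0,0,-1,0,0,0],
    [0,0,-1,0,0,0],
    [0,0,-1,0,0,0],
    [0,0,-1,0,0,0]
  ],
  "fingers": 0.5
}}

```text
time_s: 27.13
tool_pos: [0.5896, -0.1959, 0.1949]
ee_rot: [0.0, 0.859, 0.512, 0.0]
contact_force: [-0.5, 1.6, 0.4]
gripper_width: 0.0639
finger_force: 0.0
```

>>> {"op": "apply_moves", "data": {
  "motion": [
    [0.9,0,0,0,0,0],
    [1,0,0,0,0,0],
    [1,0,0,0,0,0],
    [1,0,0,0,0,0],
    [1,0,0,0,0,0],
    [1,0,0,0,0,0],
    [0.9,-0.05,0,0,0,0],
    [0,0,0.8,0,0,0],
    [0,0,1,0,0,0],
    [0,0,1,0,0,0],
    [0,0,1,0,0,0],
    [0,0,1,0,0,0],
    [0,0,1,0,0,0],
    [0,0,0,0,0,0],
    [0,0,0,0,0,0]
  ],
  "fingers": -1,
  "newtons": 35
}}

```text
time_s: 28.38
tool_pos: [0.6524, -0.0757, 0.0768]
ee_rot: [-0.001, 0.859, 0.512, -0.001]
contact_force: [-0.1, -0.5, -0.1]
gripper_width: -0.0002
finger_force: 0.0
```

```bash
python3 g.py .6532 -.0759
python3 - <<'E'
from h import *
w=grab("wrist")["color"]
a=cv2.resize(w[100:400,100:480],None,fx=2,fy=2,interpolation=cv2.INTER_CUBIC);cv2.imwrite("pics/w6.png",a)
E
```

```text
28.5333 [ 0.6538 -0.0758  0.0782] [0.0009 0.0001 0.0009] to go tool x,y mm [-0.3 -0.5 -0. ] yaw 61.65 [ 0.003 -0.    -1.   ] [ 0.5 -0.6 -0.4] -0.00042770263218589003
```

View pics/w6.png

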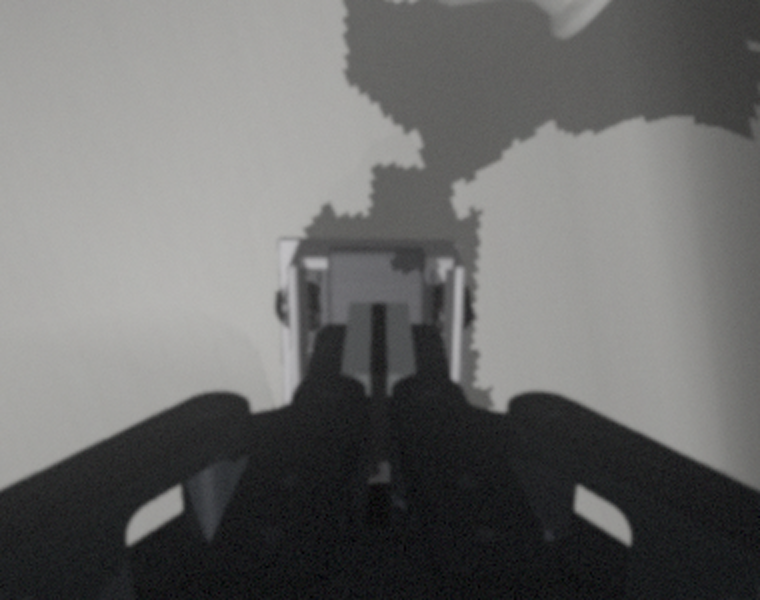

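The tab's rear edge is at crop row 250, centre x 376. The closed tips are at x 379, laterally within 1 mm. Checking the position along the track.

Run:
```python
from h import *
d=grab("wrist");s=r.read_state();m=q2R(s["ee_rot"])
print((m.T@(onz(d,(288,225),.045)-np.array(s["tool_pos"]))*1e3).round(1),s["tool_pos"])
```

```text
[11.  -1.6 33.8] [ 0.65439823 -0.07591732  0.07882236]
```

>>> {"op": "apply_moves", "data": {
  "motion": [
    [0,0,0.8,0,0,0],
    [0,0,0.5,0,0,0],
    [0,0,0.3,0,0,0],
    [0,0,0.3,0,0,0],
    [0,0,0.2,0,0,0],
    [0,0,0.1,0,0,0],
    [0,0,0,0,0,0],
    [0,0,0,0,0,0]
  ]
}}

```text
time_s: 29.35
tool_pos: [0.6552, -0.0722, 0.0351]
ee_rot: [-0.002, 0.858, 0.513, 0.003]
contact_force: [-0.5, 10.5, 8.5]
gripper_width: -0.0001
finger_force: 6.0
```

```bash
python3 f.py
python3 - <<'E'
from h import *
import pickle
t=grab("top");s=r.read_state();print(s["tool_pos"]);cv2.imwrite("pics/t7.png",t["color"])
pickle.dump(t,open("t7.pkl","wb"))
E
```

```text
29.35 along 208.7221011310501 lat 0.18324646813102602 F y,x,z 9.021357006954442 -5.452500095780598 8.462433998259394 w -6.438931040903833e-05 5.95399484038353
[ 0.6552303  -0.07216618  0.0350223 ]
```

>>> {"op": "apply_moves", "data": {
  "motion": [
    [-0.05,0,0.05,0,0,0],
    [0,0,0.05,0,0,0],
    [0,0,0,0,0,0],
    [0,0,0,0,0,0],
    [0,0,0,0,0,0],
    [0,0,0,0,0,0]
  ]
}}

```text
time_s: 29.9
tool_pos: [0.6554, -0.0722, 0.0347]
ee_rot: [-0.002, 0.858, 0.514, 0.004]
contact_force: [-3.0, 14.1, 18.6]
gripper_width: -0.0003
finger_force: 10.5
```

>>> {"op": "apply_moves", "data": {
  "motion": [
    [0,0,-0.5,0,0,0],
    [0,0,-1,0,0,0],
    [0,0,-1,0,0,0],
    [0,0,-1,0,0,0],
    [0,0,-1,0,0,0],
    [0,0,-1,0,0,0],
    [0,0,-1,0,0,0],
    [0,0,-1,0,0,0],
    [0,0,-1,0,0,0],
    [0,0,-1,0,0,0],
    [0,0,0,0,0,0],
    [0,0,0,0,0,0]
  ]
}}

```text
time_s: 30.9
tool_pos: [0.6537, -0.0769, 0.2225]
ee_rot: [0.001, 0.859, 0.512, 0.001]
contact_force: [-0.6, -0.0, -0.6]
gripper_width: 0.0002
finger_force: 0.0
```

```bash
cat > chk.py <<'E'
from h import *
d=grab("wrist");s=r.read_state();print(s["time_s"],np.round(s["tool_pos"],4))
y=np.array([.4772,.8788]);x=np.array([.8788,-.4772]);tf=np.array([.5518,-.2631])
g=cv2.GaussianBlur(cv2.cvtColor(d["color"],cv2.COLOR_BGR2GRAY),(3,3),0)
# grey level along the track axis, sampled at z=.097 (post-top plane) and lateral offsets
for z,off in((.097,0),(.06,-.016),(.06,.016),(.093,0)):
    L=[]
    for a in np.arange(0,.235,.005):
        u,v=proj(d,np.append(tf+a*y+off*x,z)); L.append(int(g[int(round(v)),int(round(u))]) if 0<=u<559 and 0<=v<419 else -1)
    print(z,off,L)
cv2.imwrite("pics/chk.png",d["color"])
E
python3 chk.py
```

```text
30.95 [ 0.6529 -0.0768  0.2211]
0.097 0 [23, 25, 23, 25, 26, 25, 23, 27, 26, 26, 39, 190, 197, 197, 201, 196, 159, 64, 37, 36, 36, 36, 39, 40, 41, 41, 44, 41, 39, 42, 43, 43, 45, 47, 82, 113, 121, 166, 104, 113, 112, 113, 113, 113, 116, 115, 113]
0.06 -0.016 [25, 27, 28, 24, 27, 27, 26, 24, 27, 28, 27, 28, 30, 31, 30, 31, 33, 35, 36, 37, 37, 39, 41, 55, 89, 87, 86, 84, 77, 94, 107, 107, 108, 108, 108, 111, 110, 109, 111, 112, 108, 104, 107, 109, 166, 100, 109]
0.06 0.016 [22, 27, 26, 26, 24, 27, 27, 27, 34, 28, 30, 27, 28, 28, 32, 31, 30, 32, 35, 33, 36, 38, 38, 57, 87, 85, 84, 80, 74, 92, 101, 101, 104, 116, 118, 112, 121, 124, 119, 126, 87, 77, 79, 106, 126, 94, 108]
0.093 0 [27, 24, 25, 24, 26, 23, 28, 26, 26, 25, 169, 197, 189, 201, 190, 188, 72, 41, 35, 37, 36, 37, 38, 39, 42, 43, 44, 41, 40, 41, 43, 46, 45, 48, 99, 113, 153, 154, 111, 112, 113, 113, 113, 115, 116, 115, 113]
```

>>> {"op": "apply_moves", "data": {
  "motion": [
    [-1,0,-1,0,0,0],
    [-1,0,-1,0,0,0],
    [-1,0,-1,0,0,0],
    [-1,0,-1,0,0,0],
    [0,0,0,0,0,0],
    [0,0,0,0,0,0]
  ],
  "fingers": -1
}}

```text
time_s: 31.45
tool_pos: [0.6148, -0.1479, 0.3011]
ee_rot: [0.0, 0.859, 0.512, 0.0]
contact_force: [0.5, 0.6, -0.8]
gripper_width: 0.0001
finger_force: 0.0
```

```bash
cat > chk2.py <<'E'
from h import *
y=np.array([.4772,.8788]);x=np.array([.8788,-.4772]);tf=np.array([.5518,-.2631])
s=r.read_state();print(s["time_s"],np.round(s["tool_pos"],4))
for n in("wrist","top"):
    d=grab(n);g=cv2.cvtColor(d["color"],cv2.COLOR_BGR2GRAY);cv2.imwrite(f"pics/k_{n}.png",d["color"])
    gb=cv2.GaussianBlur(g,(3,3),0)
    def prof(z,off,a0,a1,st=.002):
        L=[]
        for a in np.arange(a0,a1,st):
            u,v=proj(d,np.append(tf+a*y+off*x,z));L.append(int(cv2.getRectSubPix(gb,(1,1),(float(u),float(v)))[0,0]))
        return L
    print(n,"lid plane .085, y -6..150:",prof(.085,0,-.006,.15,.003))
    print(" follower top .058 off -16:",prof(.058,-.016,.06,.16,.003))
    print(" off +16:",prof(.058,.016,.06,.16,.003))
    for a in (.022,.066):
        u,v=proj(d,np.append(tf+a*y,.085));L=[]
        for o in np.arange(-.034,.035,.002):
            uu,vv=proj(d,np.append(tf+a*y+o*x,.085));L.append(int(cv2.getRectSubPix(gb,(1,1),(float(uu),float(vv)))[0,0]))
        print(" across at",a,np.round((u,v)),L)
E
python3 chk2.py
```

```text
31.45 [ 0.6148 -0.1479  0.3011]
wrist lid plane .085, y -6..150: [48, 49, 49, 50, 47, 46, 46, 48, 46, 48, 50, 51, 51, 52, 53, 53, 55, 55, 57, 112, 199, 211, 218, 219, 211, 212, 214, 210, 208, 203, 147, 79, 74, 72, 71, 62, 54, 53, 55, 55, 54, 72, 111, 121, 122, 152, 184, 187, 186, 169, 133, 156]
 follower top .058 off -16: [220, 214, 207, 185, 146, 111, 105, 106, 103, 89, 74, 73, 77, 76, 74, 61, 56, 58, 79, 106, 113, 115, 116, 117, 116, 114, 115, 116, 115, 115, 114, 114, 113, 111]
 off +16: [196, 189, 169, 135, 110, 102, 102, 103, 104, 84, 59, 57, 58, 63, 62, 61, 67, 75, 90, 98, 97, 97, 97, 98, 99, 97, 97, 99, 109, 114, 121, 122, 126, 125]
 across at 0.022 [289. 275.] [58, 58, 56, 55, 56, 58, 72, 90, 98, 98, 98, 97, 98, 95, 80, 57, 50, 49, 51, 68, 90, 97, 97, 97, 97, 96, 93, 76, 58, 52, 51, 51, 52, 52, 51]
 across at 0.066 [290. 240.] [188, 183, 173, 159, 144, 149, 183, 211, 221, 224, 228, 229, 229, 227, 226, 223, 219, 211, 204, 211, 211, 207, 203, 201, 199, 197, 182, 141, 112, 110, 112, 111, 114, 132, 166]
top lid plane .085, y -6..150: [104, 103, 102, 101, 102, 103, 103, 103, 103, 1
[... 303 characters left out ...]
112, 112, 112, 112, 112, 112, 113, 114, 113, 113, 113, 113, 114, 114, 114, 114, 115, 115, 116, 115, 116, 116]
 off +16: [109, 109, 109, 109, 109, 110, 110, 110, 109, 111, 111, 110, 111, 111, 111, 111, 110, 112, 112, 112, 112, 112, 112, 112, 114, 114, 113, 114, 115, 113, 114, 114, 115, 115]
 across at 0.022 [351. 203.] [106, 106, 105, 106, 105, 106, 106, 106, 105, 106, 106, 105, 105, 105, 105, 105, 105, 104, 104, 104, 104, 104, 105, 104, 104, 105, 105, 106, 106, 108, 109, 108, 109, 109, 110]
 across at 0.066 [327. 191.] [110, 110, 110, 110, 110, 110, 110, 110, 110, 109, 109, 109, 109, 109, 110, 110, 110, 111, 110, 110, 109, 109, 109, 109, 110, 109, 109, 109, 108, 107, 107, 107, 108, 108, 107]
```

>>> {"op": "apply_moves", "data": {
  "motion": [
    [0.3,-0.5,-0.5,0,0,0],
    [0.6,-0.95,-0.5,0,0,0],
    [0.6,-0.95,0,0,0,0],
    [0.6,-0.95,0,0,0,0],
    [0.6,-0.95,0,0,0,0],
    [0.6,-0.95,0,0,0,0],
    [0.6,-0.95,0,0,0,0],
    [0.6,-0.95,0,0,0,0],
    [0.6,-0.95,0,0,0,0],
    [0.6,-0.95,0,0,0,0],
    [0.6,-0.95,0,0,0,0],
    [0.6,-0.95,0,0,0,0],
    [0.6,-0.95,0,0,0,0],
    [0.6,-0.95,0,0,0,0],
    [0.3,-0.5,0,0,0,0],
    [0,0,0,0,0,0],
    [0,0,0,0,0,0]
  ]
}}

```text
time_s: 32.97
tool_pos: [0.4593, 0.1281, 0.3211]
ee_rot: [0.0, 0.858, 0.513, -0.0]
contact_force: [-0.5, 0.3, 0.3]
gripper_width: -0.0003
finger_force: 0.0
```

```bash
python3 chk2.py | sed -n '1p;/^top/,$p'
python3 - <<'E'
from h import *
import pickle
t=grab("top");t0=pickle.load(open("top0.pkl","rb"))
# displacement of others: template match in top view
for n,(u,v),w in [("spoon",(275,265),22),("cork",(168,233),14),("flask",(410,158),30),("jar",(203,112),28)]:
    a=t0["color"][v-w:v+w,u-w:u+w];b=t["color"][v-w-15:v+w+15,u-w-15:u+w+15]
    m=cv2.matchTemplate(b,a,cv2.TM_CCOEFF_NORMED);_,mx,_,l=cv2.minMaxLoc(m);print(n,l[0]-15,l[1]-15,round(mx,3))
g=cv2.cvtColor(t["color"],cv2.COLOR_BGR2GRAY)[160:230,290:370]
c=cv2.HoughCircles(cv2.resize(g,None,fx=4,fy=4,interpolation=cv2.INTER_CUBIC),cv2.HOUGH_GRADIENT,1,70,param1=80,param2=18,minRadius=42,maxRadius=62)
if c is not None:
    y=np.array([.4772,.8788]);x=np.array([.8788,-.4772]);tf=np.array([.5518,-.2631])
    for q in c[0]:
        p=onz(t,(290+q[0]/4,160+q[1]/4),.085)[:2]-tf;print("lid",q/4,(p@x*1e3).round(1),(p@y*1e3).round(1))
E
```

```text
32.9667 [0.4593 0.1281 0.3211]
top lid plane .085, y -6..150: [153, 155, 169, 186, 192, 195, 192, 185, 191, 192, 185, 185, 185, 178, 176, 167, 133, 170, 190, 192, 193, 193, 192, 191, 189, 189, 187, 182, 176, 174, 157, 84, 57, 61, 60, 57, 58, 91, 106, 107, 108, 114, 115, 118, 136, 150, 116, 107, 108, 126, 124, 101]
 follower top .058 off -16: [182, 185, 179, 171, 153, 124, 91, 79, 87, 76, 59, 57, 60, 59, 60, 84, 99, 104, 113, 123, 139, 141, 127, 120, 124, 128, 121, 119, 127, 129, 125, 115, 128, 130]
 off +16: [177, 176, 176, 174, 173, 170, 163, 133, 95, 62, 52, 50, 50, 51, 52, 79, 96, 96, 96, 97, 96, 93, 92, 93, 94, 96, 102, 112, 114, 127, 125, 113, 110, 111]
 across at 0.022 [351. 203.] [119, 124, 120, 107, 77, 85, 111, 138, 170, 189, 193, 195, 196, 196, 193, 192, 190, 191, 190, 189, 185, 183, 182, 179, 176, 175, 174, 167, 145, 138, 131, 110, 106, 126, 149]
 across at 0.066 [327. 191.] [146, 127, 119, 113, 100, 102, 121, 153, 181, 189, 191, 193, 193, 190, 183, 184, 188, 189, 188, 187, 187, 186, 182, 178, 175, 173, 173, 157, 135, 142, 139, 112, 100, 100, 101]
spoon 0 0 0.607
cork 0 0 0.718
flask 0 0 0.88
jar 0 0 0.986
lid [38.125 31.875 12.825] -0.7 63.3
lid [60.875 41.625 13.925] 1.9 22.8
```

```bash
python3 -c "
from bench import r
print(r.finish_job())"
```

```text
the job is handed in; nothing more can be done
None
```

The job is handed in (no verdict came back): the catch held the follower about 119 mm back, and both shakers went into the track. After I pressed the tab, the last pictures show the follower closed on them at about 88 mm, one shaker at the front stop (about 22 mm) and the other behind it (about 64 mm), with nothing else in the sink shifted.

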